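Lock the green badge onto a specimen carrier's stud

TASK

The dish on the specimen carrier has been passed, so fit the green badge plate to the carrier's T-headed stud: tilt it, slip the low end of its oblong eye under one end of the long head and in to the stem, then lower the fin end past the other end of the head. Leave it lying flat on the carrier, the stem standing through the eye so that it cannot be lifted straight off, and leave the red badge where it lies.

Things in the scene. Friction and masses are not known exactly. Their poses are not given: they have to be found in the camera images.
- green_badge_eye (a point): Centre of the oblong eye of the loose green badge plate, half-way through its 5 mm thickness. z up out of the plate, x along it towards its fin. Plate 54 mm wide, x = -46 to +82 mm, 70 g, flat on the worktop. The eye goes right through, 64 mm long (x = -32 to +32), 26 mm wide, half-round ends, rim 14 mm wide; beyond it the plate is solid and carries the fin.
- green_badge_grip (a point): Point to grasp in the green badge's upright fin: 58 mm along +x from the eye's centre, 32 mm above the plate's underside; axes as for the eye. The fin is 8 mm thick across y, 34 mm long along x, and rises from 5 to 47 mm above the underside; fingers close along y. To pass the stud's head, raise the fin end about 28 degrees.
- stud_foot (a point): Foot of the stud, on top of the fixed aluminium carrier (180 x 230 mm, top 8 mm above the worktop). z up, x along the stud's long head, y towards the dish (16 mm high, 80 mm off). Stem 10 mm thick; dark steel T-head, a bar 74 mm long (37 each way), 12 wide, round ends, underside 26 mm and top 34 mm above the foot. A level badge cannot pass it; it may be fitted either way along x.
- red_badge_grip (a point): The same point in the fin of the red badge, which is alike but for its colour and is to be left alone.
There are look-alikes about, which are no part of the job. Of the things like the part that bears green_badge_eye, leave any that is blue or yellow; of the rest the larger one is meant.

How it is judged:
At the end, for the whole second after the job is handed in: The green badge lies flat on the carrier (within 10 degrees of level, the middle of its eye less than 10 mm above the carrier's top), the stem standing through its eye (eye centre within 29 mm of the stem's axis, as far as the eye lets it slide) (horizontal distance between green_badge_eye and stud_foot below 0.029 m and z of green_badge_eye in the frame of stud_foot between -0.004 and 0.01 m and angle between green_badge_eye's own z axis and vertical below 0.17 rad); the robot touches nothing.
It fails at once if the red badge is moved by more than 30 mm (distance of red_badge_grip from where it was at the start of the episode above 0.03 m).
It also fails if it takes over 42 s, if anything falls off the work surface, if the arm or the gripper's body presses on something with over 40 N, if the wrist force passes 120 N, or if a joint passes its speed limit or range.

ROBOT

A 7-joint arm with a two-finger parallel gripper is mounted at the origin on a cart in front of the work surface, level with it; the furniture and walls round the work are solid. World frame = base frame: x ahead of the robot, y to its left, z up, the work surface at z = 0. Lengths are in m, angles in rad, forces in N, time in s.
With the tool pointing down it reaches from about 0.425 to 0.925 m from the base axis. Payload 6.8 kg.
Tool frame: the origin (TCP) lies midway between the tips of the shut fingers; the grasp point (between the pads) lies 19 mm behind it; x points along the fingers, y is the direction in which the jaws open and shut, and the axes are right-handed (so a half turn about x gives the same grasp; the last joint's range is limited). The gripper opens to 85 mm and grips with 20 to 120 N. Pads are 22 mm wide; open, the fingers measure 114 mm over their backs; the gripper's body (76 mm by 85 mm) begins 54 mm behind the grasp point. The pads swing forward as they close: fully open they stand 13 mm farther back than shut.
Start: joints at [1.058, 0.477, 0.022, 1.555, -0.011, 1.109, -0.083], TCP at [0.266, -0.62, 0.231] pointing down, gripper open.
Joint ranges: [-2.96, 2.96], [-0.34, 2.1], [-1.41, 1.46], [0.24, 2.44], [-1.37, 4.51], [0.17, 1.92], [-2.96, 2.96]. Speed limits (rad/s): [2.39, 2.39, 3.14, 3.14, 3.14, 3.14, 3.14].

INTERFACE

Orientations are given as a rotation vector (axis times angle).
In Python, from bench import r, viewer, nets gives the robot as it stands.
- The arm moves only by the shell command python3 -m pendant 'ROWS' [FORCE]. ROWS is JSON, one flat list of numbers, 5 for each row, row after row: the finger opening in mm, from 0 to 85.4, then the shift along the tool's x, y, z in mm, then the turn about the tool's x in rad. A call has 1 to 20 rows; each row shifts and turns the commanded pose from where the row before left it, along the tool's axes as they then stand; what a row does not reach is not made up. A row lasts 1/8 s, in which the tool goes at most 62.5 mm and 10.7 degrees, less where a joint would pass 70% of its speed; a pose out of reach is approached as far as the arm can. A call with a gripper value outside its range is refused whole. The fingers move at their own pace and stop on an object; FORCE is the grip in N (left out, the last holds). Time passes only in rows, so rows that do not move let the fingers close. It gives the time, the measured TCP pose, the force and the opening at its end, in the units of the state.
- r.get_obs(): the state, without advancing time (a new reading comes with each control period).
- viewer.grab_frame(name): name is "side" or "top"; returns (picture, depth): 384x512x3 uint8, red, green, blue; 384x512 float32, m along the optical axis (not along the pixel's ray), 0 where there is no reading.
- viewer.calibration(name): a dict with "mtx" (3x3 intrinsics, pixels), "world_to_cam" (4x4, takes a point from world to camera coordinates). Camera axes: x right, y up, looking along -z (the intrinsics and any distortion apply to the point x, -y, -z); pixel columns grow to the right and rows downward; lengths in m; the calibration is good to about 2 mm. A picture is of the moment at which its call begins. calibration takes no time and is no camera call.
- r.hand_in(): hands the job in, once; it reports no verdict.
Trained networks look in the newest picture that a camera, given by its name, has taken for a name from the list of things; names that differ only in an ending like _2 or _b are one class to them, and where a whole thing is asked for, a point or a joint stands for the part that bears it (a point fixed in the world has none). Each returns a list of dicts, best first, with "score" (0 to 1); they miss things now and then, are a little off and sometimes report something else, mostly with a low value. They report only what shows in the picture. A call takes as long as a camera call. They do not tell look-alikes from the thing itself.
- nets.look_for(name, camera): "location" ([x, y, z] in m, in world coordinates, good to about 4 mm: the middle of the surface that is visible of it).
- nets.silhouettes(name, camera): "mask" (384x512 bool, what is visible of it).
The state is a dict: "clock": time; "joints": joint angles; "qvel": joint speeds; "tau": joint torques, N m; "tcp_pos": TCP position; "orientation": TCP orientation; "contact_force": force on the tool from outside, world axes, zero at the start; "moment": the same for the moment, N m; "grip_width": finger opening in m.
Only numpy, scipy, OpenCV 4.12 (cv2) and the standard library are available. Lean on these libraries where they do the work, as an engineer would, in place of code of your own. Each camera call takes 0.05 s, during which the arm holds its last target. There are 200 camera calls.

## Working session

There is one attempt and no reset: what is moved stays moved. The work goes in short steps, Python scripts to look and compute and a shell command to move; the robot and the scene stay as the last step left them, time stands still between calls to the robot, and variables do not carry over. Pictures are saved under pics/ and viewed, about 8 in all and at most 12, crops included, and the job is handed in when it is done.

```bash
ls; mkdir -p pics; python3 - <<'E'
from bench import r,viewer,nets
import cv2,numpy as np
o=r.get_obs();print(o)
ims=[]
for c in("side","top"):
    p,d=viewer.grab_frame(c);ims.append(p);np.savez(f"pics/{c}0.npz",p=p,d=d)
    k=viewer.calibration(c);print(c,{a:np.round(b,4).tolist() if not isinstance(b,str) else b for a,b in k.items()})
    for n in("green_badge_eye","stud_foot","red_badge_grip","green_badge_grip"):
        print(n,[(np.round(x["location"],3).tolist(),round(x["score"],2)) for x in nets.look_for(n,c)])
cv2.imwrite("pics/s0.png",ims[0][...,::-1]);cv2.imwrite("pics/t0.png",ims[1][...,::-1])
E
```

```text
pics
{'clock': 0.0, 'joints': array([ 1.05789396,  0.47781876,  0.02236339,  1.55646922, -0.01150482,
        1.10929266, -0.08311022]), 'qvel': array([ 0.00065336,  0.00035601, -0.00090156,  0.00049761,  0.001511  ,
        0.00196818,  0.00035346]), 'tau': array([-1.46627863e-03, -5.96459520e+01,  1.60769574e+00, -2.81194246e+01,
        1.25246824e-02,  9.36605124e-03, -8.05015105e-06]), 'tcp_pos': array([ 0.26557673, -0.61990615,  0.23030616]), 'orientation': array([ 1.99899323,  0.4121345 , -2.00004524]), 'contact_force': array([1.19186642, 0.33361484, 0.3463159 ]), 'moment': array([0.01803583, 0.01898462, 0.01419212]), 'grip_width': 0.08549894074858443}
side {'mtx': [[395.7745, 0.0, 252.0], [0.0, 395.7745, 187.7615], [0.0, 0.0, 1.0]], 'world_to_cam': [[-0.9957, -0.09, -0.0225, 0.5333], [0.0114, -0.3591, 0.9332, -0.108], [-0.0921, 0.929, 0.3586, -0.9357], [0.0, 0.0, 0.0, 1.0]]}
green_badge_eye [([0.432, -0.353, 0.003], 0.85), ([0.401, -0.012, 0.005], 0.64), ([0.648, -0.172, 0.007], 0.55), ([0.602, -0.279, 0.002], 0.46)]
stud_foot [([0.624, 0.168, 0.009], 0.76)]
red_badge_grip [([0.492, -0.173, 0.005], 0.65)]
green_badge_grip [([0.4, -0.015, 0.004], 0.93), ([0.651, -0.166, 0.006], 0.8), ([0.601, -0.279, 0.003], 0.65), ([0.432, -0.36, 0.007], 0.52)]
top {'mtx': [[485.5182, 0.0, 259.5196], [0.0, 485.5182, 195.7391], [0.0, 0.0, 1.0]], 'world_to_cam': [[-0.008, -0.9995, -0.0294, -0.0799], [0.9852, -0.0129, 0.1711, -0.549], [-0.1714, -0.0276, 0.9848, -1.0724], [0.0, 0.0, 0.0, 1.0]]}
green_badge_eye [([0.404, -0.016, 0.004], 0.95), ([0.599, -0.296, 0.003], 0.73), ([0.647, -0.17, 0.002], 0.72), ([0.425, -0.368, 0.007], 0.62)]
stud_foot [([0.628, 0.146, 0.008], 0.97)]
red_badge_grip []
green_badge_grip [([0.6, -0.294, 0.002], 0.91), ([0.405, -0.018, 0.003], 0.83), ([0.646, -0.168, 0.007], 0.81), ([0.419, -0.371, 0.002], 0.75)]
```

View pics/s0.png

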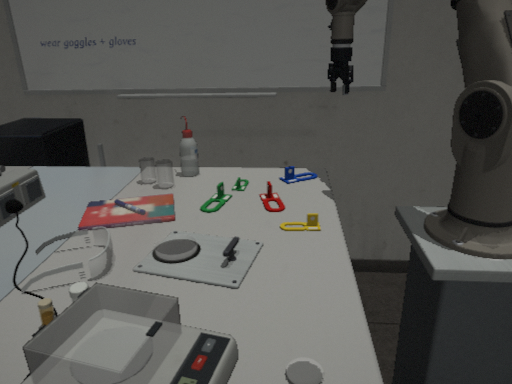

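View pics/t0.png

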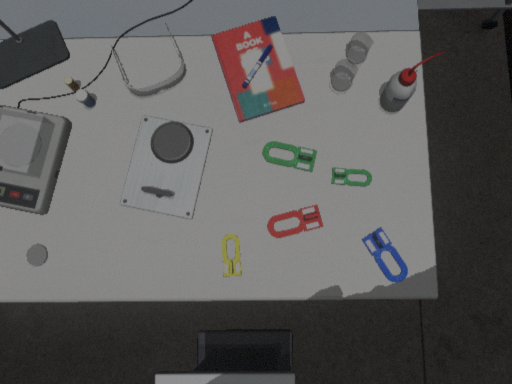

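Top view: two green badges, a larger one at (290,156) with fin to the right, and a smaller at (352,177). Red is at (296,222), blue (385,255), yellow (231,255); stud head at (157,191), dish at (172,142). The larger green is the one meant: it isn't blue or yellow and it's the bigger of the two. I'll confirm this in a crop.

```bash
cat > h.py <<'E'
import numpy as np,cv2
from bench import r,viewer,nets
from scipy.spatial.transform import Rotation as R
def cloud(c,d):
    k=viewer.calibration(c);K=np.array(k["mtx"]);T=np.linalg.inv(np.array(k["world_to_cam"]))
    v,u=np.mgrid[:384,:512]
    P=np.stack([(u-K[0,2])/K[0,0]*d,-(v-K[1,2])/K[1,1]*d,-d],-1)
    return P@T[:3,:3].T+T[:3,3]
def proj(c,P):
    k=viewer.calibration(c);K=np.array(k["mtx"]);W=np.array(k["world_to_cam"])
    q=np.atleast_2d(P)@W[:3,:3].T+W[:3,3]
    return np.c_[K[0,0]*q[:,0]/-q[:,2]+K[0,2],K[1,1]*-q[:,1]/-q[:,2]+K[1,2]]
def green(p):
    h=cv2.cvtColor(p,cv2.COLOR_RGB2HSV);return cv2.inRange(h,(45,90,30),(80,255,255))>0
E
python3 - <<'E'
from h import *
out=[]
for c,b in(("top",(255,130,380,200)),("side",(195,170,260,220)),("top",(120,110,220,220)),("side",(135,225,270,285))):
    z=np.load(f"pics/{c}0.npz");x0,y0,x1,y1=b
    out.append(cv2.resize(z["p"][y0:y1,x0:x1,::-1],(400,300),interpolation=cv2.INTER_CUBIC))
cv2.imwrite("pics/c1.png",np.vstack([np.hstack(out[:2]),np.hstack(out[2:])]))
for c in("top","side"):
    z=np.load(f"pics/{c}0.npz");P=cloud(c,z["d"]);g=green(z["p"])
    n,l,s,_=cv2.connectedComponentsWithStats(g.astype(np.uint8))
    for i in range(1,n):
        if s[i,4]<30:continue
        q=P[(l==i)&(z["d"]>0)];lo=q[q[:,2]<.015];hi=q[q[:,2]>.02]
        print(c,s[i],"zmed",np.median(lo[:,2]).round(4),"rect",cv2.minAreaRect((lo[:,:2]*1000).astype(np.float32)))
        if len(hi):print("  fin n",len(hi),"mean",hi.mean(0).round(4),"zmax",hi[:,2].max().round(4),cv2.minAreaRect((hi[:,:2]*1000).astype(np.float32)))
    # stud head: raised dark points near the stud
    m=(abs(P[...,0]-.625)<.09)&(abs(P[...,1]-.155)<.12)&(z["d"]>0)
    for a,b in((.004,.012),(.033,.06),(.018,.03)):
        q=P[m&(P[...,2]>a)&(P[...,2]<b)]
        if len(q)>5:print(c,(a,b),len(q),np.median(q,0).round(4),cv2.minAreaRect((q[:,:2]*1000).astype(np.float32)))
E
```

```text
top [263 142  53  29 533] zmed 0.0045 rect ((654.902099609375, -154.99545288085938), (126.06524658203125, 52.524654388427734), 76.20231628417969)
  fin n 37 mean [ 0.6444 -0.1929  0.0457] zmax 0.05 ((644.220458984375, -193.30520629882812), (32.9477424621582, 6.486443519592285), 76.64329528808594)
top [332 168  40  18 277] zmed 0.0035 rect ((598.5326538085938, -305.2678527832031), (92.88423919677734, 38.41664505004883), 85.30068969726562)
  fin n 21 mean [ 0.6007 -0.2782  0.0335] zmax 0.0376 ((601.8015747070312, -276.29168701171875), (23.667034149169922, 5.125617504119873), 86.0311050415039)
top (0.004, 0.012) 4713 [0.623  0.1406 0.0077] ((624.9850463867188, 152.78836059570312), (179.95675659179688, 235.13478088378906), 0.002126344246789813)
top (0.033, 0.06) 170 [0.5637 0.1559 0.0414] ((564.3106079101562, 156.1360321044922), (72.34294128417969, 13.049315452575684), 78.31148529052734)
top (0.018, 0.03) 88 [0.6648 0.1218 0.0225] ((641.6470947265625, 121.87916564941406), (152.44357299804688, 94.35737609863281), 8.040888786315918)
side [232 178  16  13  82] zmed 0.0047 rect ((600.1878051
[... 288 characters left out ...]
 ((656.4403076171875, -151.04965209960938), (125.9459457397461, 51.84206008911133), 76.8296127319336)
  fin n 39 mean [ 0.6466 -0.1872  0.0357] zmax 0.0483 ((646.6387329101562, -189.28150939941406), (31.32476043701172, 4.776674747467041), 78.02932739257812)
side (0.004, 0.012) 3272 [0.6159 0.1755 0.0088] ((626.5432739257812, 143.81297302246094), (182.82525634765625, 213.67250061035156), 78.10086822509766)
side (0.033, 0.06) 144 [0.5657 0.1633 0.0423] ((566.9448852539062, 158.6835479736328), (72.2763900756836, 13.565678596496582), 77.4879150390625)
side (0.018, 0.03) 217 [0.6756 0.1574 0.0225] ((637.7633056640625, 129.45745849609375), (97.12062072753906, 153.2435760498047), 89.97949981689453)
```

View pics/c1.png

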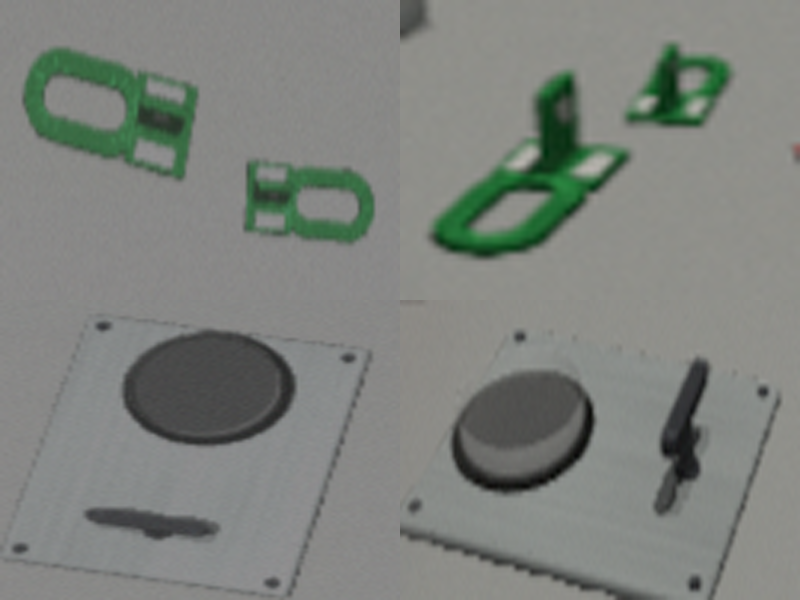

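```bash
cat >> h.py <<'E'
def togo(target,jaw_deg,pos=None,rv=None):
    "rows' shift (mm, after the turn) and turn for tcp target, jaw line at jaw_deg in world"
    o=r.get_obs();M=R.from_rotvec(o["orientation"] if rv is None else rv).as_matrix();p=o["tcp_pos"] if pos is None else pos
    a=np.degrees(np.arctan2(M[1,1],M[0,1]));t=(jaw_deg-a+90)%180-90   # world yaw wanted
    turn=np.radians(t)*np.sign(M[2,0])
    d=np.array(target)-p
    print("tool x",M[:,0].round(4),"jaw",a.round(2),"TURN",turn.round(4),"shift before turn",(M.T@d*1000).round(1),
      "after turn",((M@R.from_rotvec([turn,0,0]).as_matrix()).T@d*1000).round(1))
E
python3 - <<'E'
from h import *
togo([.6455,-.1913,.12],256.7-90)
E
```

```text
tool x [-0.  0. -1.] jaw -66.81 TURN -0.9339 shift before turn [ 111.3 -244.9 -518. ] after turn [ 111.3  270.8 -505. ]
```

```bash
python3 -m pendant '[40,0,0,0,-0.156,40,0,0,0,-0.156,40,0,0,0,-0.156,40,0,0,0,-0.156,40,0,0,0,-0.155,40,0,0,0,-0.155,40,0,22.6,-42.1,0,40,0,22.6,-42.1,0,40,0,22.6,-42.1,0,40,0,22.6,-42.1,0,40,0,22.6,-42.1,0,40,0,22.6,-42.1,0,40,0,22.6,-42.1,0,40,0,22.6,-42.1,0,40,0,22.6,-42.1,0,40,0,22.6,-42.1,0,40,0,22.6,-42.1,0,40,0,22.6,-42.1,0,40,50,0,0,0,40,30,0,0,0]' 30; python3 - <<'E'
from h import *
togo([.6455,-.1913,.0135],256.7-90)
E
```

```text
clock: 3.0
tcp_pos: [0.6455, -0.1902, 0.1492]
orientation: [1.376, 1.093, -1.378]
contact_force: [0.1, 0.4, -0.2]
grip_width: 0.0396
tool x [-1.8e-03  4.0e-04 -1.0e+00] jaw -13.21 TURN 0.0016 shift before turn [135.7   0.5   1.1] after turn [135.7   0.5   1.1]
```

```bash
python3 -m pendant '[40,50,0.5,1,0,40,50,0,0,0,40,25,0,0,0,40,10,0,0,0,40,0,0,0,0,0,0,0,0,0,0,0,0,0,0,0,0,0,0,0,0,0,0,0,0]' 20; python3 -m pendant '[0,-25,0,0,0,0,-40,0,0,0,0,-40,0,0,0,0,0,0,0,0]';python3 - <<'E'
from h import *
out=[]
for c,b in(("top",(240,120,340,195)),("side",(190,140,260,192))):
    p,d=viewer.grab_frame(c);x0,y0,x1,y1=b;out.append(cv2.resize(p[y0:y1,x0:x1,::-1],(400,300),interpolation=cv2.INTER_CUBIC))
    P=cloud(c,d);g=green(p)&(d>0)&(abs(P[...,0]-.65)<.1)&(P[...,1]>-.25)&(P[...,1]<-.03)
    q=P[g];s=(q[:,:2]-[.6455,-.1902])@[-.23,-.973]
    for a in range(-120,40,20):
        m=(s*1000>a)&(s*1000<a+20)
        if m.sum()>3:print(c,a+10,m.sum(),np.percentile(q[m,2],[10,50,90]).round(3))
cv2.imwrite("pics/c2.png",np.hstack(out));print(r.get_obs()["tcp_pos"])
E
```

```text
clock: 4.12
tcp_pos: [0.6473, -0.1926, 0.0179]
orientation: [1.379, 1.088, -1.377]
contact_force: [-1.0, 0.6, 6.2]
grip_width: 0.0076
clock: 4.62
tcp_pos: [0.6487, -0.1927, 0.1255]
orientation: [1.381, 1.084, -1.373]
contact_force: [-0.2, 0.4, -0.1]
grip_width: 0.0076
top -90 124 [0.11  0.112 0.115]
top -70 102 [0.11  0.112 0.114]
top -50 99 [0.109 0.112 0.114]
top -30 42 [0.11  0.112 0.115]
side -110 7 [0.11  0.111 0.112]
side -90 46 [0.107 0.111 0.112]
side -70 27 [0.109 0.111 0.112]
side -50 29 [0.109 0.111 0.113]
side -30 38 [0.108 0.111 0.112]
side -10 66 [0.111 0.12  0.146]
side 10 15 [0.109 0.112 0.115]
[ 0.64601034 -0.19233256  0.12148582]
```

View pics/c2.png

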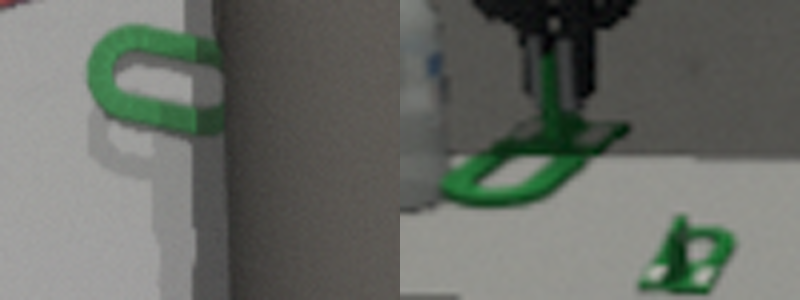

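```bash
python3 - <<'E'
from h import *
C=np.array([.5655,.1573]);u=np.array([np.cos(np.radians(78)),np.sin(np.radians(78))])
t=C-.17*u;print(t);togo([*t,.12],-12)
E
```

```text
[ 0.53015501 -0.00898509]
tool x [ 3.e-04 -3.e-04 -1.e+00] jaw -13.3 TURN -0.0226 shift before turn [   1.4 -154.9 -151.8] after turn [   1.4 -151.4 -155.3]
```

```bash
python3 -m pendant '[0,0,0,0,-0.0226,0,1.4,-25.2,-25.9,0,0,0,-25.2,-25.9,0,0,0,-25.2,-25.9,0,0,0,-25.2,-25.9,0,0,0,-25.2,-25.9,0,0,0,-25.2,-25.9,0,0,0,0,0,0,0,0,0,0,0]'; cat > bp.py <<'E'
from h import *
# green badge in hand: plate extent along/across head axis and tilt, from both cameras
C=np.array([.5655,.1573]);u=np.array([np.cos(np.radians(78)),np.sin(np.radians(78))]);n=np.array([-u[1],u[0]])
def bp(save=None,boxes=None):
    o=r.get_obs();t=o["tcp_pos"];print("clock",o["clock"],"tcp s,n,z",((t[:2]-C)@u*1000).round(1),((t[:2]-C)@n*1000).round(1),(t[2]*1000).round(1),"F",o["contact_force"].round(1))
    out=[]
    for c in("top","side"):
        p,d=viewer.grab_frame(c);P=cloud(c,d)
        g=green(p)&(d>0)&(np.hypot(P[...,0]-t[0],P[...,1]-t[1])<.14)
        k,l,st,_=cv2.connectedComponentsWithStats(g.astype(np.uint8));g=g&np.isin(l,[i for i in range(1,k) if st[i,4]>40])
        q=P[g];s=(q[:,:2]-C)@u*1000;w=(q[:,:2]-C)@n*1000;z=q[:,2]*1000
        m=s>(t[:2]-C)@u*1000+20
        if m.sum()>10:
            f=np.polyfit(s[m],z[m],1);k=abs(np.polyval(f,s[m])-z[m])<5;f=np.polyfit(s[m][k],z[m][k],1)
            print(c,"s max",np.percentile(s,[99,100]).round(1),"n range",np.percentile(w[m],[1,99]).round(1),"tilt",np.degrees(np.arctan(-f[0])).round(1),"z at smax",np.polyval(f,s.max()).round(1),"rect",cv2.minAreaRect(np.c_[s,w][m].astype(np.float32))[2])
        if boxes:
            x0,y0,x1,y1=boxes[c];out.append(cv2.resize(p[y0:y1,x0:x1,::-1],(400,int(400*(y1-y0)/(x1-x0))),interpolation=cv2.INTER_CUBIC))
    if save:
        h=min(i.shape[0] for i in out);cv2.imwrite(save,np.hstack([i[:h] for i in out]))
E
python3 -c "from bp import *;bp()"
```

```text
clock: 5.85
tcp_pos: [0.5305, -0.0094, 0.1193]
orientation: [1.361, 1.103, -1.362]
contact_force: [1.0, -0.6, -0.9]
grip_width: 0.0077
clock 5.85 tcp s,n,z -170.3 -0.4 119.3 F [ 1.  -0.6 -0.9]
side s max [-67.7 -66.8] n range [-27.8  24. ] tilt 0.3 z at smax 106.3 rect 0.9117215275764465
```

```bash
python3 -m pendant '[0,28,0,0,0,0,28,0,0,0,0,27.5,0,0,0,0,0,0,0,0,0,0,0,-14,0,0,0,0,-14,0,0,0,0,-12,0,0,0,0,0,0,0,0,0,0,0]'; python3 -c "
from bp import *;bp('pics/c3.png',dict(top=(120,130,240,210),side=(150,190,290,290)))"
```

```text
clock: 7.08
tcp_pos: [0.5389, 0.03, 0.0365]
orientation: [1.361, 1.102, -1.362]
contact_force: [-0.2, -0.4, -0.3]
grip_width: 0.0081
clock 7.075 tcp s,n,z -130.0 -0.4 36.5 F [-0.2 -0.4 -0.3]
side s max [-20.   -3.2] n range [-28.3  24.2] tilt 0.2 z at smax 23.5 rect 1.2329457998275757
```

View pics/c3.png

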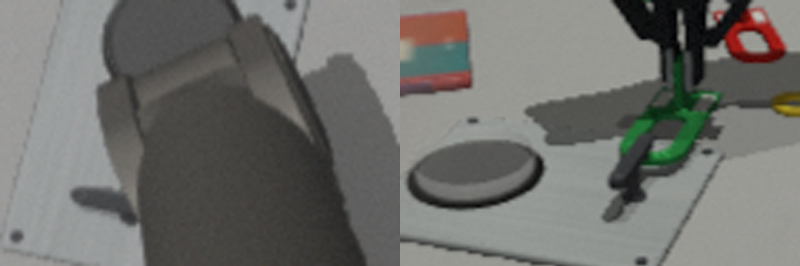

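```bash
python3 -m pendant '[0,-10,0,0,0,0,-6,0,-2,0,0,-5.7,0,-2.2,0,0,-5.4,0,-2.7,0,0,-5.3,0,-2.9,0,0,0,0,0,0]'; python3 -c "
from bp import *;bp()"
```

```text
clock: 7.92
tcp_pos: [0.5413, 0.0403, 0.0693]
orientation: [1.362, 1.103, -1.361]
contact_force: [-0.8, -0.4, -1.3]
grip_width: 0.0077
clock 7.925 tcp s,n,z -119.4 -0.7 69.3 F [-0.8 -0.4 -1.3]
side s max [-29.7 -12.1] n range [-28.7  23.8] tilt 13.9 z at smax 28.2 rect 1.4711089134216309
```

Pivoting in the grip works exactly as planned (13.9°, little force). I'll continue to about 31°.

```bash
python3 -m pendant '[0,-5,0,-3.3,0,0,-4.9,0,-3.5,0,0,-4.5,0,-3.9,0,0,-4.4,0,-4.1,0,0,-3.6,0,-3.8,0,0,0,0,0,0]'; python3 -c "
from bp import *;bp()"
```

```text
clock: 8.78
tcp_pos: [0.5451, 0.0586, 0.0916]
orientation: [1.362, 1.103, -1.361]
contact_force: [0.6, 0.3, -1.4]
grip_width: 0.0075
clock 8.775 tcp s,n,z -100.8 -0.6 91.6 F [ 0.6  0.3 -1.4]
side s max [-31.1 -13.6] n range [-28.  24.] tilt 30.4 z at smax 20.5 rect 0.3569920063018799
```

```bash
python3 -m pendant '[0,7,0,0,0,0,0,0,18,0,0,0,0,20,0,0,-27,0,0,0,0,-27,0,0,0,0,0,0,-25,0,0,0,0,-25,0,0,0,0,-25,0,0,0,0,-25,0,0,0,0,-25,0,0,0,0,0,0]'; python3 -c "
from bp import *;bp()"
```

```text
clock: 10.25
tcp_pos: [0.563, 0.1437, 0.1383]
orientation: [1.361, 1.104, -1.36]
contact_force: [-0.7, 0.6, -1.2]
grip_width: 0.008
clock 10.25 tcp s,n,z -13.8 -0.3 138.3 F [-0.7  0.6 -1.2]
side s max [53.9 55.8] n range [-27.5  23.9] tilt 30.3 z at smax 76.3 rect 89.68236541748047
```

```bash
python3 -m pendant '[0,20,1,-3,0,0,20,0,0,0,0,10,0,0,0,0,4,0,0,0,0,4,0,0,0,0,0,0,0,0]'; python3 -c "
from bp import *;bp('pics/c4.png',dict(top=(100,130,220,210),side=(140,190,280,290)))"
```

```text
clock: 11.1
tcp_pos: [0.5646, 0.146, 0.0803]
orientation: [1.362, 1.103, -1.362]
contact_force: [0.5, 0.6, 0.1]
grip_width: 0.0076
clock 11.1 tcp s,n,z -11.2 -1.5 80.3 F [0.5 0.6 0.1]
side s max [58.8 60.6] n range [-30.1  23.1] tilt 30.1 z at smax 18.7 rect 89.41389465332031
```

View pics/c4.png

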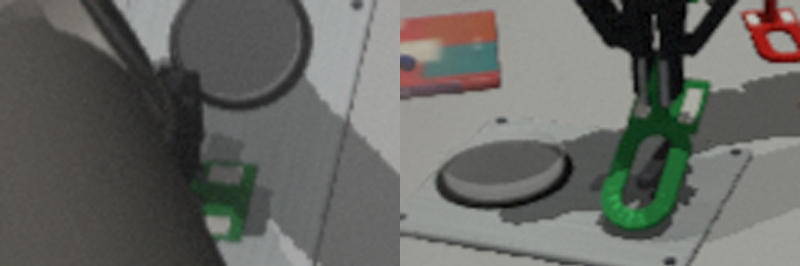

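Side crop: the badge is tilted, with the dark head end showing through the eye at (650,165), a little right of centre. The low rim at (630,215) sits outside the head end. Next I'll slide in towards the stem with a small lateral correction.

```bash
python3 -m pendant '[0,0,-2.5,0,0,0,0,0,8,0,0,0,0,8,0,0,0,0,8,0,0,0,0,8,0,0,0,0,6,0,0,0,0,0,0]'; python3 -c "
from bp import *;bp('pics/c5.png',dict(top=(100,130,220,210),side=(140,190,280,290)))"
```

```text
clock: 12.08
tcp_pos: [0.5542, 0.1086, 0.0802]
orientation: [1.362, 1.102, -1.363]
contact_force: [0.9, -0.6, -0.8]
grip_width: 0.008
clock 12.075 tcp s,n,z -50.0 1.0 80.2 F [ 0.9 -0.6 -0.8]
side s max [23.2 35.5] n range [-27.1  25.4] tilt 30.0 z at smax 10.8 rect 87.94647979736328
```

View pics/c5.png

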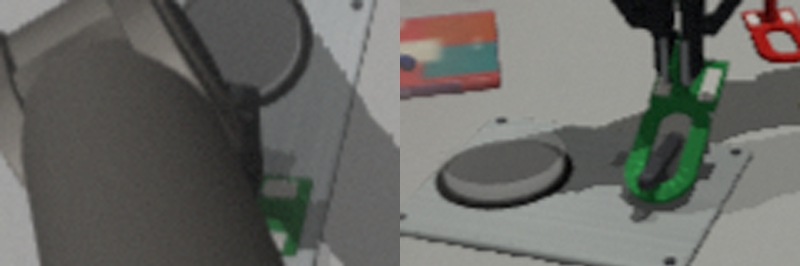

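Side crop: the whole head shows inside or over the eye, with the near end over the low rim at (650,185) and the far end at (677,140) clear of the fin-side edge. Next I'll lower it.

```bash
python3 -m pendant '[0,4,0,1,0,0,5.5,0,3,0,0,5.5,0,3,0,0,5.5,0,3,0,0,5.3,0,2.4,0,0,5.3,0,2.3,0,0,5.3,0,2.3,0,0,0,0,0,0]'; python3 -c "
from bp import *;bp()"
```

```text
clock: 13.18
tcp_pos: [0.5507, 0.0915, 0.0435]
orientation: [1.362, 1.102, -1.363]
contact_force: [0.2, -1.3, -0.2]
grip_width: 0.0073
clock 13.175 tcp s,n,z -67.4 0.8 43.5 F [ 0.2 -1.3 -0.2]
side s max [27.7 36.6] n range [-26.9  25.7] tilt 10.4 z at smax 11.1 rect 1.252171516418457
```

```bash
python3 -m pendant '[0,5.5,0,1.7,0,0,5.5,0,1.7,0,0,4.5,0,1.6,0,0,0,0,0,0]'; python3 -c "
from bp import *;bp()"
```

```text
clock: 13.78
tcp_pos: [0.5495, 0.0878, 0.0278]
orientation: [1.362, 1.103, -1.362]
contact_force: [0.6, -1.5, -0.4]
grip_width: 0.0075
clock 13.775 tcp s,n,z -71.4 1.2 27.8 F [ 0.6 -1.5 -0.4]
side s max [34.5 36.2] n range [-25.4  25.9] tilt 0.8 z at smax 13.3 rect 89.9252700805664
```

```bash
python3 -m pendant '[30,0,0,0,0,30,0,0,0,0,40,0,0,0,0,40,-20,0,0,0,40,-40,0,0,0,40,-50,0,0,0,40,-50,0,0,0,40,0,30,50,0,40,0,0,60,0,40,0,0,60,0,40,0,0,60,0,40,0,0,60,0,40,0,0,0,0]'; python3 - <<'E'
from bp import *
out=[]
for c,b in(("top",(110,100,240,220)),("side",(140,190,280,290))):
    p,d=viewer.grab_frame(c);P=cloud(c,d);g=green(p)&(d>0)&(np.hypot(P[...,0]-.55,P[...,1]-.13)<.16)
    q=P[g];s=(q[:,:2]-C)@u*1000;w=(q[:,:2]-C)@n*1000;z=q[:,2]*1000;m=z<22
    A=np.c_[s,w,np.ones(len(s))][m];f=np.linalg.lstsq(A,z[m],rcond=None)[0]
    print(c,"s",s[m].min(),s[m].max(),"n",w[m].min(),w[m].max(),"plane",f.round(3),"z med",np.median(z[m]),"eye s",(s[m].max()-46).round(1))
    x0,y0,x1,y1=b;out.append(cv2.resize(p[y0:y1,x0:x1,::-1],(400,300),interpolation=cv2.INTER_CUBIC))
cv2.imwrite("pics/c6.png",np.hstack(out));o=r.get_obs();print(o["tcp_pos"],o["contact_force"])
print([x["location"].round(3) if hasattr(x["location"],"round") else x["location"] for x in nets.look_for("red_badge_grip","top")])
E
```

```text
clock: 15.5
tcp_pos: [0.5165, -0.2084, 0.1881]
orientation: [1.366, 1.096, -1.371]
contact_force: [-0.5, 0.9, -0.3]
grip_width: 0.0401
top s -100.26491978045757 24.11062651455924 n -24.794636580289076 26.967974378560776 plane [-6.0000e-03  1.0000e-02  1.2109e+01] z med 12.204095130758041 eye s -21.9
side s -98.26580184436095 29.91267330179603 n -25.491732143073833 26.813766667335386 plane [-0.014 -0.027 13.323] z med 13.603077231439942 eye s -16.1
[ 0.51845488 -0.20250404  0.18830426] [0.55092759 0.38776563 0.46702838]
[[0.4902, -0.1418, 0.0109], [0.6399, 0.1515, 0.0075]]
```

View pics/c6.png

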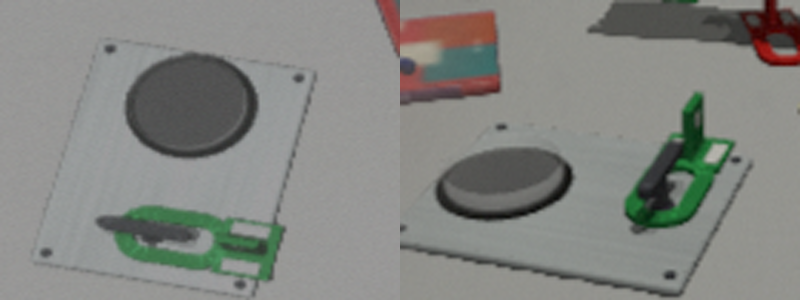

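The badge lies flat with the head overlapping both ends of the eye. The eye centre is about 18–20 mm from the stem (limit 29 mm), and the arm is clear, so I'm handing in.

```bash
python3 -c "
from bench import r
print(r.hand_in(),r.get_obs()['clock'])"
```

```text
the job is handed in; nothing more can be done
the job is handed in; nothing more can be done
```

The green badge is fitted on the stud and the job is handed in, at about 15.6 s of the 42 s allowed. No verdict was reported.

**What I did:** I gripped the larger green badge by its fin at 20 N. It came up level, and the moves cannot tilt the tool, so I hooked its low rim under the stud's head and lifted to turn it about 30° in the grip. I then backed off and lowered the eye over one end of the head. From there I slid it in to the stem, lowered the fin end past the other end and let go.

**Last checks:**
- **Level:** the badge is within about 2° of level in both views. Its top is 12.2 mm (top view) and 13.6 mm (side view) above the worktop, against 13 mm expected.
- **Eye and stem:** the stem stands through the eye, with the eye centre about 18–20 mm from it (limit 29 mm). The two views differ by about 2–6 mm, depending on how it is measured.
- **Contact:** outside force was below 1 N, with the arm about 19 cm above the worktop.
- **Red badge:** I never approached it, and it shows in the last side view. I did not measure how far it moved. The network's last reading for it, (0.490, −0.142), differs from its first, (0.492, −0.173), by about 31 mm. The first reading came from the side camera and the last from the top camera, so they do not compare well.

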